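# Fit a bayonet lamp module into its lamphouse and hold it home

## Robot

A 6-joint arm with a two-finger parallel gripper is mounted at the origin on a cart in front of the work surface, level with it; the furniture and walls round the work are solid. World frame = base frame: x ahead of the robot, y to its left, z up, the work surface at z = 0. Lengths are in mm, angles in rad, forces in N, time in s.
With the tool pointing down it reaches from about 375 to 750 mm from the base axis. Payload 9 kg.
Tool frame: the origin (TCP) lies at the very end of the fingers, on their centre line; the grasp point (between the pads) lies grip_point_offset behind it (grip_point_offset is the distance from the TCP to the grasp point, in mm); z points along the fingers, y is the line along which they close (so a half turn about z gives the same grasp; the last joint's range is limited). The gripper opens to 85 mm and grips with 20 to 120 N. Pads are 22 mm wide; open, the fingers measure 114 mm over their backs; the gripper's body (76 mm by 85 mm) begins 54 mm behind the grasp point. The pads swing forward as they close: fully open they stand 13 mm farther back than shut.
Start: joints at [-1.458, 0.104, 0.097, 1.564, 0, 1.353], TCP at [194.891, -567.5, 210.731] pointing down, gripper open.
Joint ranges: [-2.99, 2.99], [-0.84, 1.86], [-1.1, 1.16], [-1.84, 2.11], [-1.51, 1.56], [-3.14, 3.14]. Speed limits (rad/s): [2.22, 2.22, 2.57, 3.14, 3.14, 3.14].

## Interface

Orientations are given as a unit quaternion [x, y, z, w].
In Python, from plant import sense, capture, finish_job, grip_point_offset gives the robot as it stands.
- The arm moves only by the tool move_arm, never from a script. Its argument "steps" is text: rows parted by semicolons, each of 5 numbers parted by spaces: the opening, from 0 (shut) to 1 (fully open), then the shift along the tool's x, y, z in cm, then the turn about the tool's z in degrees. A call has 1 to 10 rows; each row shifts and turns the commanded pose from where the row before left it, along the tool's axes as they then stand; what a row does not reach is not made up. A row lasts 1/12 s, in which the tool goes at most 41.7 mm and 7.16 degrees, less where a joint would pass 70% of its speed; a pose out of reach is approached as far as the arm can. A call with a gripper value outside its range is refused whole. The fingers move at their own pace and stop on an object; the grip force is fixed at half the most. Time passes only in rows, so rows that do not move let the fingers close. It gives the time, the measured TCP pose, the force, the opening and the grip force at its end, in the units of the state.
- sense(): the state, without advancing time (a new reading comes with each control period).
- capture(name): name is "side" or "top" or "wrist"; returns a dict with "img" (480x640x3 uint8, red, green, blue), "range_z" (480x640 float32, mm along the optical axis (not along the pixel's ray), 0 where there is no reading), "K" (3x3 intrinsics, pixels), "rvec" (rotation vector, rad) and "tvec" (3), from world to camera coordinates, as OpenCV has them; the wrist camera has in their place "tool_from_camera" (4x4, takes a point from camera to tool coordinates, whose origin is the TCP and whose axes are the flange's). Camera axes: x right, y down, z forward; pixel columns grow to the right and rows downward; lengths in mm; the calibration is good to about 2 mm. A picture is of the moment at which its call begins: read the wrist's pose just before it.
- finish_job(): hands the job in; it is judged then, once.
The state is a dict: "t": time; "qpos": joint angles; "joint_vel": joint speeds; "joint_efforts": joint torques, N m; "eef_pos": TCP position; "ee_rot": TCP orientation; "contact_force": force on the tool from outside, world axes, zero at the start; "ft_torque": the same for the moment, N m; "width": opening from 0.0 (shut) to 1.0 (fully open); "finger_force": force on a finger pad.
Only numpy, scipy, OpenCV 4.12 (cv2) and the standard library are available. Lean on these libraries where they do the work, as an engineer would, in place of code of your own. Each camera call takes 0.05 s, during which the arm holds its last target. There are 200 camera calls.

## Task

Fit the LED lamp module (the hanging one with the finned rectangular head and two lugs, not the blanking plug with the round knob) into the lamphouse: lift it over the lips of its fork on the rack and draw it out, line its lugs up with the slots of the lamphouse's collar, press it down against the spring until its flange is flush on the collar, and twist it a quarter turn clockwise (seen from above) to the stop. Finish still gripping it, held down flush and turned to the stop, so that a colleague can tighten the clamp screw; let go, the spring would lift it off its seat. Leave the blanking plug hanging and the timer, the objective and the tape roll where they are.

Things in the scene. Friction and masses are not known exactly. Their poses are not given: they have to be found in the camera images.
- lamp: LED lamp module, upright, 100 mm tall, about 0.2 kg; origin at the centre of its foot, z up. From the foot: steel barrel 32 mm across (z 0-24, foot bevelled), seating flange 56 mm across (z 24-29), neck 26 mm across (z 29-49), disc 54 mm across (z 49-53), finned head (z 53-100). It hangs by the disc in either fork of the rack. Half a turn leaves it the same.
- lamp_head (a point): centre of the lamp's dark finned rectangular head, the part to grip, 76.5 mm above the lamp's foot: 48 mm long in the lamp's x, 26 mm thick in its y, 47 mm tall. Its long side shows where the lugs point
- lamp_lugs (a point): on the lamp's axis midway between its two bayonet lugs, 12 mm above the foot. The lugs stick out of the barrel along the lamp's +x and -x: 44 mm over both, 8 mm wide, z 9 to 15 mm, lower edges bevelled
- lamp_seat (a point): centre of the underside of the lamp's seating flange, 24 mm above the lamp's origin
- blanking_plug: blanking plug hanging in the other fork, to be left there: same barrel (without lugs), flange, neck and disc as the lamp, but a round black knob 34 mm across and 30 mm tall on top; 83 mm tall, origin at the centre of its foot
- hanging_rack: fixed white rack with two aluminium forks side by side, open towards its own -x; origin on the bench under the middle. To take a module off: lift it 8 to 14 mm (the flange below meets the plate at 15 mm), then draw it out along the rack's -x by at least 75 mm before raising it. The panel behind the forks reaches 90 mm above the bench, nothing higher.
- fork_left (a point): centre of the fork at the rack's y = +65 mm, x = 0, on its upper face, 90 mm above the bench. A fork is a plate 5 mm thick with a slot 32 mm wide; its two tines end at the rack's x = -36 mm and carry upturned lips 5 mm high (x -31 to -36). The foot of a hanging module is 41 mm above the bench
- fork_right (a point): the same for the like fork at the rack's y = -65 mm
- lamphouse: fixed lamphouse: grey ribbed box on a foot plate 150 x 112 mm, lens tube to its own +x, on top an aluminium bayonet collar 74 mm across with its bore upwards and a knurled clamp screw in the flank. Origin on the bench under the collar's axis. The lugs can turn from the slots only clockwise (from above), by 80 degrees, to a stop, where they lie along the lamphouse's own x axis
- slot_mouth (a point): mouth, in the rim, of one of the two entry slots for the lugs, 21.5 mm from the collar's axis, 80 degrees counter-clockwise from the lamphouse's +x; the other faces it. Slots 12.4 mm wide, down through 6 mm thick lips to the channel below. Short engraved marks on the rim show the slots, long ones the locked direction
- collar_rim (a point): centre of the collar's rim, on its upper face, where the lamp's flange seats, 85 mm above the bench; bore 35 mm across
- spring_plate (a joint): sprung contact plate in the bore, pushed down by the lamp's foot: 0 m at rest (14 mm below the rim), 0.010 m with the flange flush; pushes up with 4 N at first, 10 N at flush. Lugs clear the lips' underside when the flange is under 3 mm above the rim. Turned, the lamp has 3 mm of up-and-down play and rises by it when not pressed down
- timer: flat white timer 64 x 62 x 15 mm lying in front, between rack and lamphouse, a bystander
- objective: microscope objective 24 mm across and 44 mm tall, standing to the right of the lamphouse towards the front, a bystander
- tape_roll: roll of tape 94 mm across and 25 mm tall lying behind the lamphouse, a bystander
Things that resemble listed ones, but are neither listed nor needed, are in the scene too. What is shaped like the lamp but green or red is not meant.

How it is judged (in metres and radians):
On the way, in this order (a step that is already met when the one before it is completed fails the run):
1. the lamp is off its fork: its foot is more than 93 mm above the bench (height (world z) of lamp above 0.093 m), for 0.1 s.
2. the lamp's lugs are down in the entry slots: flange less than 9 mm above the rim, centred within 4 mm, lugs still along the slots (z of lamp_seat in the frame of collar_rim below 0.009 m and horizontal distance between lamp_seat and collar_rim below 0.004 m and angle between the x axis of lamp and the x axis of lamphouse, either way round above 1.1 rad), for 0.05 s.
At the end, for the whole second after the job is handed in: lamp in the collar, flange held flush on the rim (under 1.5 mm above it, spring plate in over 8 mm), centred within 4 mm, upright within 3 degrees, lugs turned to the stop (within 8 degrees of the lamphouse's x axis), at rest, the gripper still gripping it (over 2 N) (z of lamp_seat in the frame of collar_rim below 0.0015 m and horizontal distance between lamp_seat and collar_rim below 0.004 m and angle between the x axis of lamp and the x axis of lamphouse, either way round below 0.14 rad and angle between lamp's own z axis and vertical below 0.06 rad and value of joint spring_plate above 0.008 m and contact force between the fingers and lamp above 2 N and linear speed of lamp below 0.02 m/s); the arm keeps its last pose, push and grip.
It fails at once if the blanking plug is moved by more than 25 mm (distance of blanking_plug from where it was at the start of the episode above 0.025 m).
It fails at once if the timer, the objective or the tape roll is moved by more than 30 mm (distance of any of timer, objective, tape_roll from where it was at the start of the episode above 0.03 m).
It also fails if it takes over 51 s, if anything falls off the work surface, if the arm or the gripper's body presses on something with over 40 N, if the wrist force passes 120 N, or if a joint passes its speed limit or range.

## Working session

There is one attempt and no reset: what is moved stays moved. The work goes in short steps, Python scripts to look and compute and a tool call to move; the robot and the scene stay as the last step left them, time stands still between calls to the robot, and variables do not carry over. Pictures are saved under pics/ and viewed, at most 10 in all, crops included, and the job is handed in when it is done.

Besides the shell and the picture viewer there is one more tool, called after "Emit:" as name(argument=value, ...) on one line, values as JSON. move_arm: Moves the arm, as the interface text tells. Its arguments: {"type":"object","properties":{"steps":{"type":"string"}},"required":["steps"]}

```bash
mkdir -p pics; ls; cat > h.py <<'E'
import numpy as np, cv2
from scipy.spatial.transform import Rotation as R
from plant import sense, capture, finish_job, grip_point_offset
def cloud(c):
    K=c["K"]; z=c["range_z"]; v,u=np.mgrid[0:480,0:640]
    P=np.stack([(u-K[0,2])*z/K[0,0],(v-K[1,2])*z/K[1,1],z],-1)
    if "rvec" in c:
        M=cv2.Rodrigues(np.array(c["rvec"],float))[0]; W=(P-np.array(c["tvec"]).ravel())@M
    else:
        s=c["s"]; T=np.array(c["tool_from_camera"]); W=P@T[:3,:3].T+T[:3,3]
        W=W@R.from_quat(s["ee_rot"]).as_matrix().T+np.array(s["eef_pos"])
    W[z<=0]=np.nan
    return W
def snap(n):
    s=sense(); c=capture(n); c["s"]=s; return c,cloud(c)
def save(n,img): cv2.imwrite("pics/"+n,img[:,:,::-1])
E
python3 - <<'E'
from h import *
import pickle
print(sense(),grip_point_offset)
for n in("side","top"):
    c,W=snap(n); save(n+"0.png",c["img"]); pickle.dump((c,W),open(n+".pkl","wb"))
    print(n,c["K"][0,0],W[240,320], np.isfinite(W[...,0]).mean())
E
```

```text
pics
{'t': 0.0, 'qpos': array([-1.45768698e+00,  1.04692601e-01,  9.64637110e-02,  1.56391677e+00,
       -6.65710436e-06,  1.35311345e+00]), 'joint_vel': array([ 0.00189557, -0.00192217,  0.00047027, -0.00244298, -0.0002027 ,
        0.00025502]), 'joint_efforts': array([ 2.58424361e-04, -5.56937206e+01,  5.03643715e+01,  1.72000250e-02,
       -2.51789670e-04,  2.84190412e-05]), 'eef_pos': array([ 194.84940766, -567.08972768,  209.9232187 ]), 'ee_rot': array([ 9.86352990e-01,  1.64643019e-01,  3.19360311e-05, -6.73917984e-04]), 'contact_force': array([ 0.71564717, -0.23917118, -0.88925207]), 'ft_torque': array([-0.02214339, -0.02309059, -0.00619272]), 'finger_force': 0.0, 'width': 0.9987503313454348} 18.700000000000003
side 506.76126688460727 [584.92971831 151.62648885   8.6561227 ] 0.9959147135416667
top 465.4163776102477 [623.1297783   27.69254893  -3.89019067] 0.9959993489583333
```

View pics/side0.png

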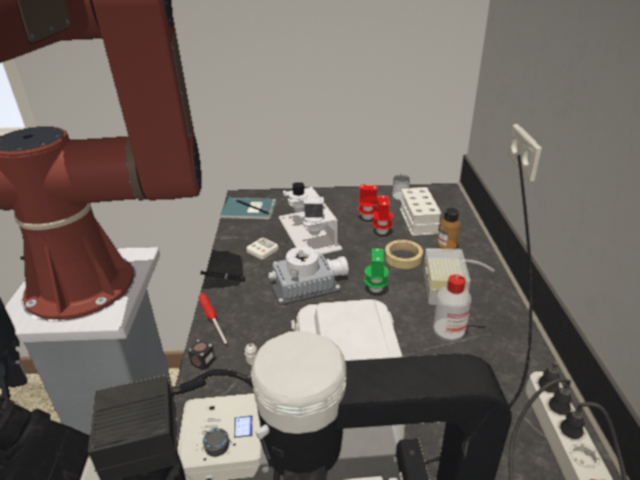

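View pics/top0.png

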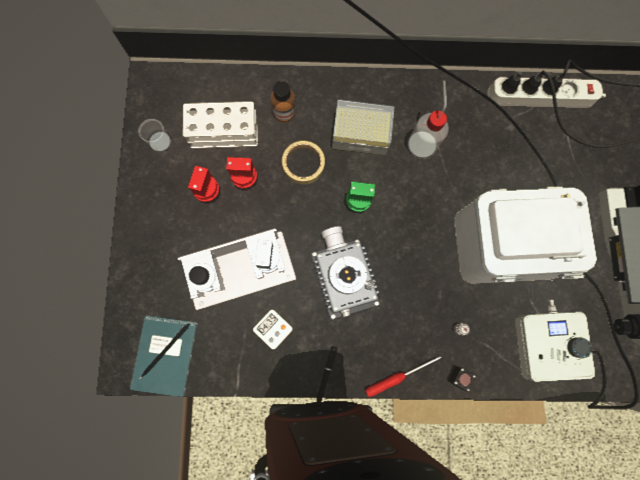

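The top view shows the rack with a dark round knob, the plug, at (200,275) and a rectangular head at (266,254), which is the lamp. The lamphouse collar is at (347,275). The red copies at (203,183) and (241,172) and the green one at (361,196) are decoys. I'll confirm with one crop and measure.

```bash
python3 - <<'E'
from h import *
import pickle
c,W=pickle.load(open("top.pkl","rb")); s,V=pickle.load(open("side.pkl","rb"))
a=cv2.resize(c["img"][220:320,170:390],None,fx=3.6,fy=3.6,interpolation=cv2.INTER_CUBIC)
b=cv2.resize(s["img"][170:310,255:365],(170,216),interpolation=cv2.INTER_CUBIC)
b=cv2.resize(s["img"][175:305,230:360],(230,230),interpolation=cv2.INTER_CUBIC)
o=np.zeros((600,800,3),np.uint8); o[:a.shape[0],:a.shape[1]]=a; o[365:595,0:230]=b; save("crop.png",o)
def comp(name,W,roi,z0,z1):
    y0,y1,x0,x1=roi; m=np.zeros(W.shape[:2],np.uint8); sub=W[y0:y1,x0:x1,2]
    m[y0:y1,x0:x1]=(sub>z0)&(sub<z1)
    n,l,st,ce=cv2.connectedComponentsWithStats(m)
    for i in range(1,n):
        if st[i,4]>15:
            p=W[l==i]; r=cv2.minAreaRect(p[:,:2].astype(np.float32)); print(name,ce[i].round(),st[i,4],p.mean(0).round(1),"z",np.percentile(p[:,2],[5,50,95]).round(1),[np.round(q,1) for q in r])
T=(220,320,170,390)
comp("heads",W,T,110,160); comp("heads_side",V,(175,260,260,350),128,150);comp("collar",W,(240,310,300,390),80,92)
comp("collar_side",V,(235,290,260,340),80,92)
comp("box",W,(230,330,300,390),30,75); comp("forks",W,T,84,99)
for p in[(120,380),(400,300)]: print(W[p[1],p[0]])
E
```

```text
heads [264. 254.] 407 [568.  134.6 138.6] z [121.3 140.3 143.1] [array([569.5, 135. ]), array([26.3, 48.2]), np.float64(86.4)]
heads [198. 275.] 289 [527.9 257.  122.6] z [116.1 123.2 125.5] [array([528.1, 257.5]), array([33.8, 33.2]), np.float64(15.1)]
heads_side [313. 202.] 162 [569.4 131.  138.2] z [129.9 139.8 143. ] [array([569.7, 135.9]), array([33.1, 49.3]), np.float64(79.8)]
collar [348. 274.] 788 [538.4 -26.7  84.4] z [81.7 84.5 87.2] [array([538.7, -26.6]), array([71.2, 73.3]), np.float64(89.9)]
collar_side [302. 256.] 404 [539.2 -29.4  84.7] z [81.3 84.8 87.1] [array([539.6, -27. ]), array([75.3, 71.5]), np.float64(83.5)]
box [343. 273.] 2270 [545.9 -19.8  48.3] z [38.9 48.8 52.7] [array([553.4, -22. ]), array([181.4, 108.3]), np.float64(18.4)]
box [348. 274.] 279 [540.7 -27.8  65.9] z [48.2 70.  72.9] [array([541.9, -28.8]), array([35.8, 42. ]), np.float64(41.5)]
forks [229. 261.] 1791 [560.  205.7  90.7] z [86.9 90.4 95.2] [array([556. , 199.1]), array([ 86.8, 198.9]), np.float64(18.4)]
forks [348. 275.] 478 [537.9 -26.5  85.5] z [84.1 85.3 87.7] [array([539.3, -26.5]), array([71.2, 71. ]), np.float64(0.1)]
[323.25779757 431.925417    -0.56400013]
[ 495.53807171 -145.29564315   -2.05703426]
```

View pics/crop.png

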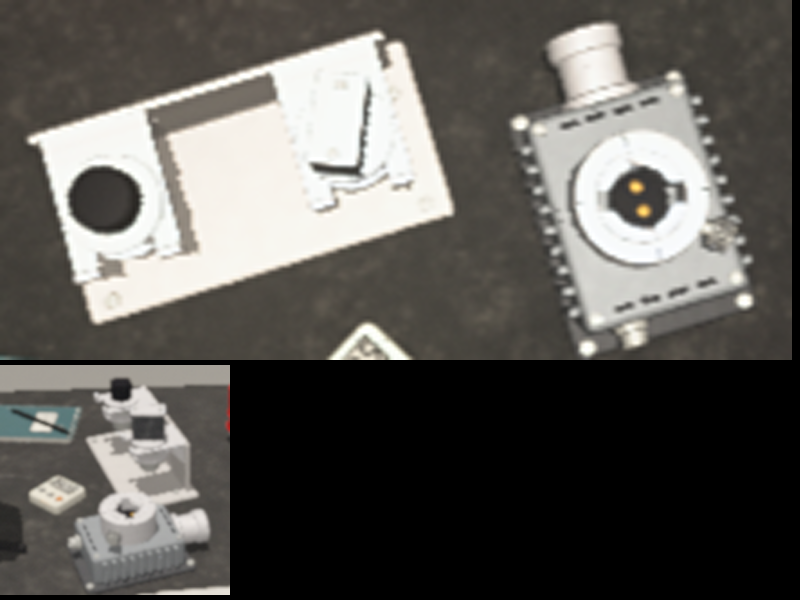

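The crop confirms it: the dark rectangular head at top-view (266,254), measuring 48x26 mm with its top at z≈141, is the lamp. The round black knob is the plug. The module spacing of 129 mm matches the 130 mm given, and the collar rim at z≈85 matches too. Next I plan the transfer to above the lamp.

```bash
cat >> h.py <<'E'
def pose(s=None):
    s=s or sense(); M=R.from_quat(s["ee_rot"]).as_matrix()
    return np.r_[s["eef_pos"],np.degrees(np.arctan2(M[1,0],M[0,0]))], np.degrees(np.arccos(-M[2,2]))
def plan(p,targets,g,nd=1):
    """targets: (x,y,z,yaw,nrows); prints rows g dx dy dz turn (cm, deg), turn>0 = clockwise"""
    p=np.array(p,float); rows=[]
    for x,y,z,yaw,n in targets:
        for k in range(n,0,-1):
            d=(np.array([x,y,z])-p[:3])/k; a=np.radians(p[3]); c,s=np.cos(a),np.sin(a)
            t=np.array([c*d[0]+s*d[1],s*d[0]-c*d[1],-d[2]])/10
            t=np.round(t,nd); turn=round(-((yaw-p[3]))/k,1)
            rows.append("%g %g %g %g %g"%(g,*(t+0.),turn))
            t=t*10; p[:3]+=[c*t[0]+s*t[1],s*t[0]-c*t[1],-t[2]]; p[3]-=turn
    for i in range(0,len(rows),10): print("; ".join(rows[i:i+10]))
    print("end",p.round(1))
E
python3 - <<'E'
from h import *
import pickle
for n in("top","side"):
    c,W=pickle.load(open(n+".pkl","rb")); Q=W.reshape(-1,3); Q=Q[np.isfinite(Q[:,0])]
    for t in np.linspace(0,1,9):
        q=np.array([195,-567])+t*np.array([375,702]); m=np.hypot(*(Q[:,:2]-q).T)<100
        print(n,q.round(),Q[m,2].max().round() if m.any() else None,end=" | ")
    print()
c,W=pickle.load(open("top.pkl","rb"))
p=W[240:270,250:285].reshape(-1,3); p=p[(p[:,2]>135)]; r=cv2.minAreaRect(p[:,:2].astype(np.float32)); print(p.mean(0),r)
P,t=pose(); print(P,t)
plan(P,[(200,-560,280,19,2),(560,132,280,176,26)],1,1)
E
```

```text
top [ 195. -567.] 6.0 | top [ 242. -479.] 46.0 | top [ 289. -392.] 55.0 | top [ 336. -304.] 52.0 | top [ 382. -216.] 47.0 | top [ 429. -128.] 78.0 | top [476. -40.] 90.0 | top [523.  47.] 145.0 | top [570. 135.] 145.0 | 
side [ 195. -567.] 405.0 | side [ 242. -479.] 666.0 | side [ 289. -392.] 678.0 | side [ 336. -304.] 666.0 | side [ 382. -216.] 48.0 | side [ 429. -128.] 77.0 | side [476. -40.] 89.0 | side [523.  47.] 144.0 | side [570. 135.] 144.0 | 
[569.2288129  135.15249894 140.56096073] ((569.4978637695312, 135.07366943359375), (26.21965789794922, 48.22400665283203), 86.35580444335938)
[ 194.8314628  -567.16453873  210.01725458   18.95389657] 0.06551918282838988
1 0.4 -0.3 -3.5 -0; 1 0.3 -0.2 -3.5 -0; 1 2.2 -2.1 0 -6; 1 2.4 -1.8 0 -6; 1 2.6 -1.6 0 -6; 1 2.7 -1.3 0 -6; 1 2.8 -1 0 -6; 1 2.9 -0.7 0 -6; 1 3 -0.4 0 -6.1; 1 3 -0.1 0 -6
1 3 0.2 0 -6.1; 1 2.9 0.6 0 -6; 1 2.9 0.9 0 -6.1; 1 2.8 1.2 0 -6; 1 2.6 1.4 0 -6.1; 1 2.5 1.7 0 -6; 1 2.3 2 0 -6.1; 1 2 2.2 0 -6; 1 1.8 2.4 0 -6.1; 1 1.5 2.6 0 -6
1 1.3 2.7 0 -6.1; 1 1 2.8 0 -6; 1 0.7 2.9 0 -6.1; 1 0.4 3 0 -6; 1 0 3 0 -6.1; 1 -0.3 3 0 -6; 1 -0.6 2.9 0 -6.1; 1 -0.9 2.8 0 -6
end [560.4 131.7 280.  176. ]
```

Emit:
move_arm(steps="1 0.4 -0.3 -3.5 0; 1 0.3 -0.2 -3.5 0; 1 2.2 -2.1 0 -6; 1 2.4 -1.8 0 -6; 1 2.6 -1.6 0 -6; 1 2.7 -1.3 0 -6; 1 2.8 -1 0 -6; 1 2.9 -0.7 0 -6; 1 3 -0.4 0 -6; 1 3 -0.1 0 -6")

```text
t: 0.93
eef_pos: [311.3, -345.4, 280.4]
ee_rot: [0.833, 0.554, 0.0, -0.0]
contact_force: [0.0, 0.3, 0.2]
width: 0.998
finger_force: 0.0
```

Emit:
move_arm(steps="1 3 0.2 0 -6; 1 2.9 0.6 0 -6; 1 2.9 0.9 0 -6; 1 2.8 1.2 0 -6; 1 2.6 1.4 0 -6; 1 2.5 1.7 0 -6; 1 2.3 2 0 -6; 1 2 2.2 0 -6; 1 1.8 2.4 0 -6; 1 1.5 2.6 0 -6")

```text
t: 1.77
eef_pos: [452.7, -80.2, 280.5]
ee_rot: [0.444, 0.896, -0.0, -0.0]
contact_force: [0.7, -1.1, -0.2]
width: 0.995
finger_force: 0.0
```

Emit:
move_arm(steps="1 1.3 2.7 0 -6; 1 1 2.8 0 -6; 1 0.7 2.9 0 -6; 1 0.4 3 0 -6; 1 0 3 0 -6; 1 -0.3 3 0 -6; 1 -0.6 2.9 0 -6; 1 -0.9 2.8 0 -7; 1 0 0 0 0; 1 0 0 0 0")

```text
t: 2.6
eef_pos: [565.0, 130.1, 279.6]
ee_rot: [0.034, 0.999, -0.0, -0.001]
contact_force: [-0.3, -0.6, -0.2]
width: 1.002
finger_force: 0.0
```

```bash
python3 - <<'E'
from h import *
print(pose()); s=sense(); print(np.degrees(s["qpos"]).round(1),s["t"])
c,W=snap("wrist"); save("w1.png",c["img"])
m=(W[...,2]>134)&(W[...,2]<150); n,l,st,ce=cv2.connectedComponentsWithStats(m.astype(np.uint8))
for i in range(1,n):
    if st[i,4]>200:
        p=W[l==i]; print(ce[i],st[i,4],p.mean(0).round(1),cv2.minAreaRect(p[:,:2].astype(np.float32)))
E
```

```text
(array([564.9692662 , 130.05914678, 279.64322708, 176.05012294]), np.float64(0.10364435743005086))
[ 0.1  4.2 10.9 96.8 -0.   4. ] 2.6
[327.2266858  226.77474892] 1394 [570.4 135.5 140. ] ((571.2781982421875, 135.74449157714844), (25.303388595581055, 48.26522445678711), 85.8084716796875)
```

View pics/w1.png

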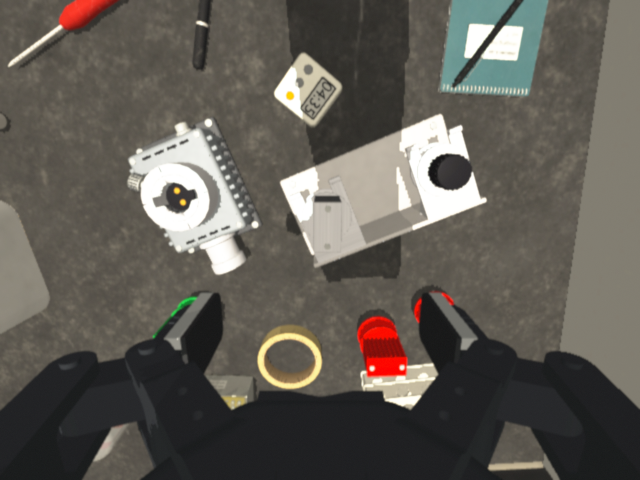

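The wrist view shows the lamp head at (327,227), the plug at (450,172) and the collar at (180,195). Lamp measures (570.5,135.5) at yaw 176, agreeing with the top view within 1.5 mm. Descending.

```bash
python3 - <<'E'
from h import *
plan(pose()[0],[(570.4,135.4,240,175.8,2),(570.4,135.4,100,175.8,6)],1,2)
E
```

```text
1 -0.26 0.33 2 0.1; 1 -0.26 0.34 2.01 0; 1 0 0 2.33 0; 1 0 0 2.33 0; 1 0 0 2.33 0; 1 0 0 2.34 0; 1 0 0 2.33 0; 1 0 0 2.34 0
end [570.5 135.4 100.  175.8]
```

Emit:
move_arm(steps="1 -0.25 0.35 2 0; 1 -0.25 0.35 2 0; 1 0 0 2.3 0; 1 0 0 2.3 0; 1 0 0 2.3 0; 1 0 0 2.3 0; 1 0 0 2.4 0; 1 0 0 2.4 0; 1 0 0 0 0; 1 0 0 0 0")

```text
t: 3.48
eef_pos: [569.4, 134.6, 100.2]
ee_rot: [0.036, 0.999, -0.0, -0.001]
contact_force: [-0.6, -0.7, 1.2]
width: 1.002
finger_force: 0.0
```

Emit:
move_arm(steps="0 0 0 0 0; 0 0 0 0 0; 0 0 0 0 0; 0 0 0 0 0; 0 0 0 0 0; 0 0 0 0 0; 0 0 0 0 0; 0 0 0 0 0; 0 0 0 0 0; 0 0 0 0 0")

```text
t: 4.32
eef_pos: [571.2, 135.7, 101.7]
ee_rot: [0.035, 0.999, 0.0, 0.001]
contact_force: [0.5, 1.0, 6.1]
width: 0.288
finger_force: 59.9
```

Emit:
move_arm(steps="0 0 0 -0.4 0; 0 0 0 -0.4 0; 0 0 0 -0.4 0; 0 0 0 0 0; 0 0 0 0 0; 0 0 0 0 0")

```text
t: 4.82
eef_pos: [570.4, 135.5, 112.4]
ee_rot: [0.035, 0.999, -0.0, -0.0]
contact_force: [-0.7, -0.2, -2.2]
width: 0.289
finger_force: 59.1
```

```bash
python3 - <<'E'
from h import *
P,t=pose(); s=sense(); print(P,t,s["contact_force"],s["width"],s["finger_force"])
a=np.radians(18.7); d=np.array([-np.cos(a),-np.sin(a)])*88
plan(P,[(P[0]+d[0],P[1]+d[1],P[2],P[3],10)],0,2)
c,W=snap("side"); Q=W.reshape(-1,3); m=np.hypot(Q[:,0]-571,Q[:,1]-135.5)<30; q=Q[m]; print(np.histogram(q[:,2],bins=np.arange(40,260,10)))
save("s2.png",cv2.resize(c["img"][150:300,220:420],None,fx=4,fy=4,interpolation=cv2.INTER_CUBIC))
E
```

```text
[570.39465739 135.54275262 112.42675764 175.95091992] 0.023969016704699017 [-0.73378331 -0.20743018 -2.18606188] 0.2893936695249062 59.085609912872314
0 0.81 -0.34 0 -0; 0 0.81 -0.34 0 -0; 0 0.81 -0.34 0 -0; 0 0.81 -0.34 0 -0; 0 0.81 -0.34 0 -0; 0 0.81 -0.34 0 -0; 0 0.81 -0.34 0 -0; 0 0.82 -0.34 0 -0; 0 0.81 -0.34 0 -0; 0 0.82 -0.34 0 -0
end [487.  107.4 112.4 176. ]
(array([  0,  22,  31,  26,  84,  43, 113,  59,  60,  52,  59,  90,  31,
         6,   4,   5,  14,  20,  29,  57,  12]), array([ 40,  50,  60,  70,  80,  90, 100, 110, 120, 130, 140, 150, 160,
       170, 180, 190, 200, 210, 220, 230, 240, 250]))
```

View pics/s2.png

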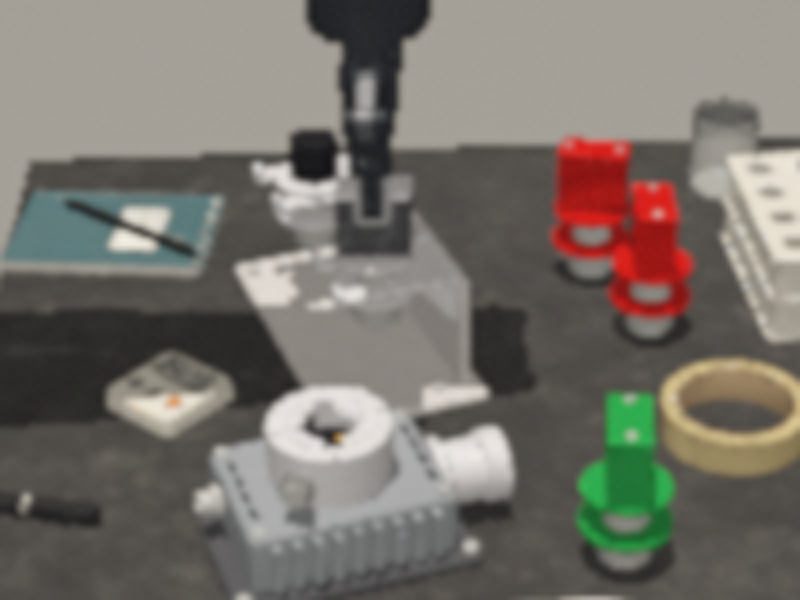

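The picture shows the gripper holding the dark head at (375,215), raised off its fork, with 2.2 N of weight carried. Drawing it out.

Emit:
move_arm(steps="0 0.8 -0.35 0 0; 0 0.8 -0.35 0 0; 0 0.8 -0.35 0 0; 0 0.8 -0.3 0 0; 0 0.8 -0.35 0 0; 0 0.8 -0.35 0 0; 0 0.8 -0.3 0 0; 0 0.8 -0.35 0 0; 0 0.8 -0.35 0 0; 0 0.8 -0.3 0 0")

```text
t: 5.7
eef_pos: [487.8, 107.6, 112.4]
ee_rot: [0.035, 0.999, -0.0, -0.0]
contact_force: [-0.3, -0.4, -2.0]
width: 0.288
finger_force: 59.1
```

```bash
python3 - <<'E'
from h import *
P,t=pose(); s=sense(); print(P,t,s["contact_force"],s["width"],s["finger_force"])
plan(P,[(P[0],P[1],200,P[3],4),(488,-13,200,99,14)],0,1)
E
```

```text
[487.82007452 107.61882894 112.42803249 175.94925767] 0.01876432233591899 [-0.33842536 -0.44795318 -2.0213695 ] 0.28817127042491225 59.1491836309433
0 0 0 -2.2 -0; 0 0 0 -2.2 -0; 0 0 0 -2.2 -0; 0 0 0 -2.2 -0; 0 -0.1 -0.9 0 5.5; 0 -0.1 -0.8 0 5.5; 0 -0.2 -0.8 0 5.5; 0 -0.3 -0.8 0 5.5; 0 -0.4 -0.8 0 5.5; 0 -0.5 -0.7 0 5.5
0 -0.5 -0.7 0 5.5; 0 -0.6 -0.6 0 5.5; 0 -0.6 -0.6 0 5.5; 0 -0.7 -0.5 0 5.5; 0 -0.7 -0.5 0 5.5; 0 -0.8 -0.4 0 5.5; 0 -0.8 -0.3 0 5.5; 0 -0.9 -0.2 0 5.4
end [487.6 -13.2 200.4  99. ]
```

```bash
python3 - <<'E'
from h import *
P,t=pose()
plan(P,[(P[0],P[1],220,P[3],5),(530,-125,220,99,15)],0,1)
E
```

```text
0 0 0 -2.2 -0; 0 0 0 -2.1 -0; 0 0 0 -2.2 -0; 0 0 0 -2.1 -0; 0 0 0 -2.2 -0; 0 -0.4 -1.5 0 5.1; 0 -0.5 -1.5 0 5.1; 0 -0.7 -1.4 0 5.1; 0 -0.8 -1.4 0 5.1; 0 -0.9 -1.3 0 5.1
0 -1 -1.2 0 5.1; 0 -1.1 -1.1 0 5.1; 0 -1.2 -1 0 5.2; 0 -1.3 -0.9 0 5.1; 0 -1.4 -0.8 0 5.2; 0 -1.4 -0.7 0 5.1; 0 -1.5 -0.5 0 5.2; 0 -1.5 -0.4 0 5.1; 0 -1.6 -0.3 0 5.2; 0 -1.6 -0.1 0 5.1
end [ 529.7 -125.6  220.4   99. ]
```

Emit:
move_arm(steps="0 0 0 -2.2 0; 0 0 0 -2.2 0; 0 0 0 -2.2 0; 0 0 0 -2.1 0; 0 0 0 -2.1 0; 0 -0.4 -1.5 0 5.1; 0 -0.5 -1.5 0 5.1; 0 -0.7 -1.4 0 5.1; 0 -0.8 -1.4 0 5.1; 0 -0.9 -1.3 0 5.1")

```text
t: 6.53
eef_pos: [502.9, 29.5, 220.5]
ee_rot: [0.257, 0.966, -0.0, -0.0]
contact_force: [-0.4, -0.0, -2.0]
width: 0.284
finger_force: 59.5
```

Emit:
move_arm(steps="0 -1 -1.2 0 5.1; 0 -1.1 -1.1 0 5.1; 0 -1.2 -1 0 5.1; 0 -1.3 -0.9 0 5.2; 0 -1.4 -0.8 0 5.2; 0 -1.4 -0.7 0 5.2; 0 -1.5 -0.5 0 5.2; 0 -1.5 -0.4 0 5.2; 0 -1.6 -0.3 0 5.2; 0 -1.6 -0.1 0 5.1")

```text
t: 7.37
eef_pos: [530.1, -126.2, 220.4]
ee_rot: [0.652, 0.758, -0.0, -0.0]
contact_force: [1.0, 0.9, -1.6]
width: 0.285
finger_force: 59.5
```

Emit:
move_arm(steps="0 0 0 0 0; 0 0 0 0 0; 0 0 0 0 0")

```text
t: 7.62
eef_pos: [530.0, -125.0, 220.5]
ee_rot: [0.65, 0.76, 0.0, -0.0]
contact_force: [0.3, 0.2, -2.0]
width: 0.291
finger_force: 59.6
```

```bash
python3 - <<'E'
from h import *
import pickle
print(pose()); c,W=snap("wrist"); save("w2.png",c["img"]); pickle.dump((c,W),open("w2.pkl","wb"))
m=(W[...,2]>81)&(W[...,2]<90)&(np.hypot(W[...,0]-539,W[...,1]+27)<45)
n,l,st,ce=cv2.connectedComponentsWithStats(m.astype(np.uint8))
for i in range(1,n):
    if st[i,4]>200:
        p=W[l==i].astype(np.float32); print(ce[i],st[i],p.mean(0),np.median(p[:,2]),cv2.minEnclosingCircle(p[:,:2].copy()))
E
```

```text
(array([ 530.00447751, -124.9713916 ,  220.51743557,   98.95287909]), np.float64(0.030394741575310646))
[350.26897004 110.75202274] [ 307   65   87   93 4573] [540.2476   -26.318932  83.92509 ] 83.94469 ((540.586181640625, -27.323741912841797), 36.944522857666016)
```

View pics/w2.png

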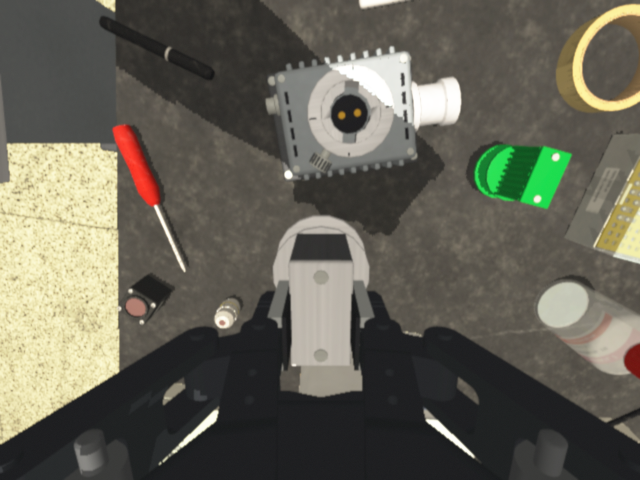

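Wrist view: the collar is at (350,110) with two dark slots at (354,88) and (350,142), and the lamp head is in the gripper at (320,310). I'll measure the slot angle and how the lamp sits in the hand from the same image.

```bash
python3 - <<'E'
from h import *
import pickle
c,W=pickle.load(open("w2.pkl","rb")); ctr=np.array([540.5,-27.2])
X=W[...,0]-ctr[0];Y=W[...,1]-ctr[1];r=np.hypot(X,Y);an=np.degrees(np.arctan2(Y,X))
v=c["img"].astype(int).sum(2)
for nm,m in(("deep",(r>19)&(r<22)&(W[...,2]<80)),("marks",(r>26)&(r<34)&(v<0.75*np.median(v[(r>26)&(r<34)&(abs(an+90)<80)])))):
    h=np.histogram(an[m],bins=np.arange(-180,181,10)); print(nm,[(int(b),int(n)) for b,n in zip(h[1],h[0]) if n])
    for lo,hi in((60,140),(-120,-40),(-10,50)):
        k=m&(an>lo)&(an<hi)
        if k.sum(): print(lo,k.sum(),an[k].mean(),np.median(an[k]))
# lamphouse body top edges
m=(W[...,2]>40)&(W[...,2]<56)&(r<110)&(r>38); p=W[m][:,:2].astype(np.float32); print(cv2.minAreaRect(p))
# lamp head top
m=(W[...,2]>250)&(W[...,2]<266)
n,l,st,ce=cv2.connectedComponentsWithStats(m.astype(np.uint8))
for i in range(1,n):
    if st[i,4]>300:
        p=W[l==i]; print(ce[i],st[i],p.mean(0),np.median(p[:,2]),cv2.minAreaRect(p[:,:2].astype(np.float32)))
# disc/flange arcs
for z0,z1 in((206,222),(180,200)):
    m=(W[...,2]>z0)&(W[...,2]<z1)&(np.hypot(W[...,0]-530,W[...,1]+125)<40); p=W[m].astype(np.float32)
    if m.sum()>20: print(z0,m.sum(),np.median(p[:,2]),p.min(0),p.max(0))
o=cv2.resize(c["img"][50:170,260:440],None,fx=4.4,fy=4.4,interpolation=cv2.INTER_CUBIC); save("w2c.png",o)
E
```

```text
deep [(-100, 3), (-90, 15), (-80, 12), (-70, 17), (-30, 1), (-20, 3), (-10, 2), (0, 4), (10, 10), (20, 12), (30, 11), (40, 11), (50, 12), (60, 10), (70, 13), (80, 13), (90, 10), (100, 16), (110, 3)]
60 65 87.47895352806647 87.29159429895246
-120 47 -75.19928497534625 -74.8756630411124
-10 50 27.082376239923615 28.035916994023516
marks [(-170, 6), (-90, 3), (10, 4)]
-120 3 -82.13025671700711 -81.59300991146442
-10 4 17.73441216395417 17.727761260322204
((560.9367065429688, -20.90636444091797), (169.71743774414062, 107.97860717773438), 17.707141876220703)
[320.54501092 308.91280339] [ 255  256  132  110 7787] [ 529.89184095 -121.62639123  258.65167871] 258.7763774070957 ((530.339599609375, -124.80084991455078), (51.980918884277344, 48.449928283691406), 8.558895111083984)
206 1769 211.83163 [ 503.83658 -136.07452  208.08673] [557.21405  -98.140205 221.97252 ]
180 864 187.71262 [ 502.99545 -124.58298  183.47562] [556.94135 -97.15421 189.8529 ]
```

View pics/w2c.png

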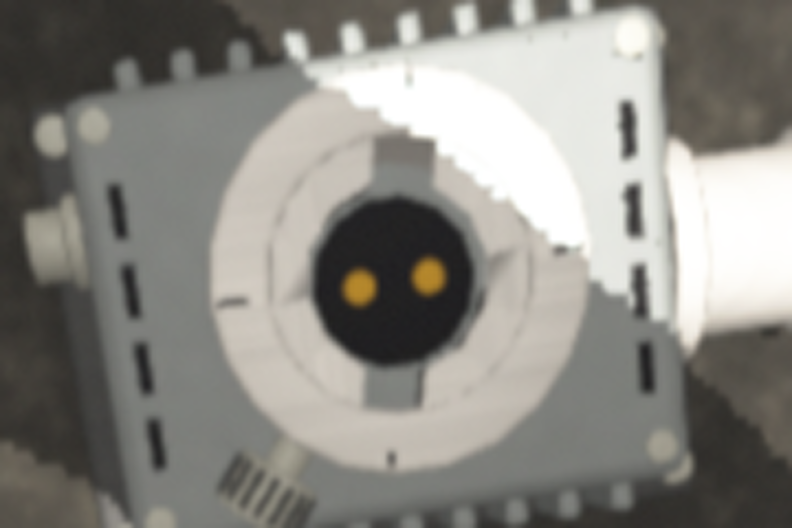

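```bash
python3 - <<'E'
from h import *
import pickle
c,W=pickle.load(open("w2.pkl","rb")); s=c["s"]; T=np.array(c["tool_from_camera"]); M=R.from_quat(s["ee_rot"]).as_matrix()
def ray(x,y,z=85):
    u,v=260+(x+.5)/4.4-.5,50+(y+.5)/4.4-.5; K=c["K"]; d=M@T[:3,:3]@np.array([(u-K[0,2])/K[0,0],(v-K[1,2])/K[1,1],1]); o=M@T[:3,3]+s["eef_pos"]
    return (o+d*(z-o[2])/d[2])[:2]
a,b,e,f=[ray(*q) for q in((408,75),(391,460),(233,301),(568,249))]
A=lambda d:np.degrees(np.arctan2(d[1],d[0]))
print(a,b,(a+b)/2,A(a-b)); print(e,f,(e+f)/2,A(f-e))
print((ray(404,140)+ray(393,405))/2, A(ray(404,140)-ray(393,405)))
print([ray(212,280),ray(588,262)],(ray(212,280)+ray(588,262))/2, (ray(402,67)+ray(392,470))/2)
P=pose()[0]
plan(P,[(540,-27,220,98.6,6),(540,-27,165,98.6,4)],0,2)
E
```

```text
[535.72447647   7.19556524] [544.94033457 -61.00170507] [540.33240552 -26.90306991] 97.69606060450552
[509.7351597  -36.66024229] [571.20295991 -17.51258507] [540.46905981 -27.08641368] 17.302183190876633
[540.22514659 -27.2080553 ] 97.849411450825
[array([505.20755593, -33.5509485 ]), array([575.45386066, -19.17960222])] [540.33070829 -26.36527536] [539.9342272  -27.25996395]
0 1.58 0.42 0.01 0.1; 0 1.58 0.41 0.01 0.1; 0 1.59 0.41 0.01 0; 0 1.59 0.41 0.01 0.1; 0 1.58 0.41 0.01 0; 0 1.59 0.42 0.01 0.1; 0 0 0 1.38 -0; 0 0 0 1.37 -0; 0 0 0 1.38 -0; 0 0 0 1.37 -0
end [540.  -27.  165.   98.6]
```

```bash
python3 - <<'E'
from h import *
P=pose()[0]
plan(P,[(540.2,-27.1,220,97.7,6),(540.2,-27.1,150,97.7,4)],0,2)
E
```

```text
0 1.58 0.42 0.01 0.2; 0 1.58 0.42 0.01 0.2; 0 1.58 0.41 0.01 0.2; 0 1.59 0.4 0.01 0.2; 0 1.59 0.4 0.01 0.2; 0 1.59 0.39 0.01 0.3; 0 0 0 1.75 -0; 0 0 0 1.75 -0; 0 0 0 1.75 -0; 0 0 0 1.75 -0
end [540.2 -27.1 150.   97.7]
```

Emit:
move_arm(steps="0 1.6 0.4 0 0.2; 0 1.6 0.4 0 0.2; 0 1.6 0.4 0 0.2; 0 1.6 0.4 0 0.2; 0 1.55 0.4 0 0.2; 0 1.55 0.4 0 0.2; 0 0 0 1.75 0; 0 0 0 1.75 0; 0 0 0 1.75 0; 0 0 0 1.75 0")

```text
t: 8.5
eef_pos: [540.0, -26.9, 150.1]
ee_rot: [0.657, 0.754, 0.0, 0.0]
contact_force: [0.1, 0.5, -1.7]
width: 0.29
finger_force: 59.7
```

Emit:
move_arm(steps="0 0 0 0 0; 0 0 0 0 0; 0 0 0 0 0; 0 0 0 0 0")

```text
t: 8.83
eef_pos: [540.8, -28.0, 152.3]
ee_rot: [0.658, 0.753, 0.0, 0.001]
contact_force: [0.3, -0.6, -3.0]
width: 0.288
finger_force: 59.5
```

```bash
python3 - <<'E'
from h import *
P=pose(); s=sense(); print(P,s["contact_force"],s["ft_torque"])
for n in("side","top"):
    c,W=snap(n)
    m=(np.hypot(W[...,0]-540,W[...,1]+27)<40)
    for z0,z1 in((84,87.5),(111,117),(136,146)):
        p=W[m&(W[...,2]>z0)&(W[...,2]<z1)]
        if len(p)>20: print(n,z0,len(p),np.median(p[:,2]),cv2.minEnclosingCircle(p[:,:2].astype(np.float32)))
    o=cv2.resize(c["img"][180:300,230:390] if n=="side" else c["img"][220:330,290:400],(560,420) if n=="side" else (240,240),interpolation=cv2.INTER_CUBIC)
    if n=="side": big=np.zeros((420,800,3),np.uint8); big[:,:560]=o
    else: big[:240,560:]=o
save("s3.png",big)
E
```

```text
(array([540.82857399, -27.96127915, 152.30179537,  97.68489845]), np.float64(0.12335414182513013)) [ 0.27932846 -0.64429365 -3.00812807] [ 0.00356842 -0.01869533 -0.00955478]
side 84 209 85.4101048770412 ((540.3892211914062, -28.590341567993164), 37.538631439208984)
side 136 117 144.38943084337478 ((538.5178833007812, -28.56704330444336), 28.815561294555664)
```

View pics/s3.png

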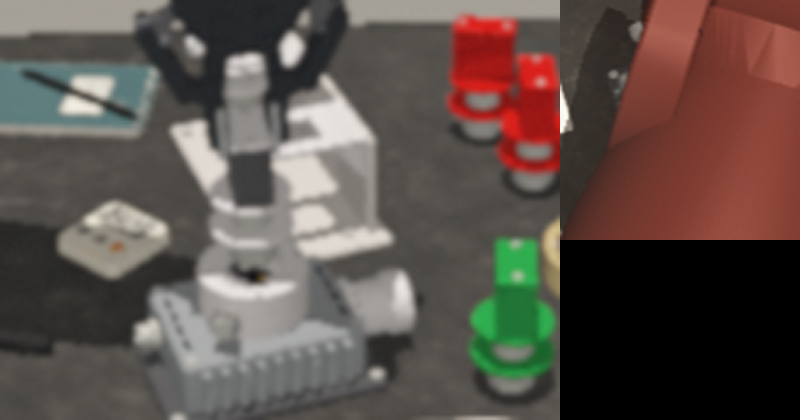

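The side view shows the lamp upright over the collar, just above the bore. I'll let the arm settle, then descend slowly while watching force.

Emit:
move_arm(steps="0 0 0 0 0; 0 0 0 0 0; 0 0 0 0 0; 0 0 0 0 0; 0 0 0 0 0; 0 0 0 0 0")

```text
t: 9.43
eef_pos: [540.1, -28.0, 150.6]
ee_rot: [0.658, 0.753, -0.0, -0.0]
contact_force: [-0.7, -0.6, -2.6]
width: 0.285
finger_force: 59.5
```

Emit:
move_arm(steps="0 0 0 0.2 0; 0 0 0 0.2 0; 0 0 0 0.2 0; 0 0 0 0.2 0; 0 0 0 0.2 0; 0 0 0 0 0; 0 0 0 0 0; 0 0 0 0 0")

```text
t: 10.1
eef_pos: [540.2, -28.0, 140.8]
ee_rot: [0.658, 0.753, -0.0, 0.0]
contact_force: [-0.8, -0.1, -2.2]
width: 0.286
finger_force: 59.6
```

Emit:
move_arm(steps="0 0.08 0 0 0; 0 0 0 0.15 0; 0 0 0 0.15 0; 0 0 0 0.15 0; 0 0 0 0.15 0; 0 0 0 0 0; 0 0 0 0 0; 0 0 0 0 0")

```text
t: 10.77
eef_pos: [540.0, -27.2, 134.6]
ee_rot: [0.658, 0.753, -0.0, -0.0]
contact_force: [-1.0, -0.4, -2.3]
width: 0.289
finger_force: 59.6
```

Emit:
move_arm(steps="0 0 0 0.15 0; 0 0 0 0.15 0; 0 0 0 0.15 0; 0 0 0 0.15 0; 0 0 0 0 0; 0 0 0 0 0; 0 0 0 0 0")

```text
t: 11.35
eef_pos: [540.2, -27.2, 129.1]
ee_rot: [0.658, 0.753, 0.0, 0.0]
contact_force: [-1.4, 0.1, 3.5]
width: 0.288
finger_force: 60.3
```

Spring contact of about 5.5 N at the expected height. Pressing on.

Emit:
move_arm(steps="0 0 0 0.2 0; 0 0 0 0.2 0; 0 0 0 0.2 0; 0 0 0 0.2 0; 0 0 0 0 0; 0 0 0 0 0; 0 0 0 0 0; 0 0 0 0 0")

```text
t: 12.02
eef_pos: [540.4, -27.2, 121.7]
ee_rot: [0.658, 0.753, 0.0, 0.001]
contact_force: [-2.3, 0.3, 11.3]
width: 0.288
finger_force: 61.4
```

Emit:
move_arm(steps="0 0 0 0.15 0; 0 0 0 0.15 0; 0 0 0 0 0; 0 0 0 0 0; 0 0 0 0 0")

```text
t: 12.43
eef_pos: [540.5, -27.2, 121.6]
ee_rot: [0.658, 0.753, 0.0, 0.001]
contact_force: [-12.7, 3.7, 33.5]
width: 0.288
finger_force: 64.3
```

Emit:
move_arm(steps="0 0 0 -0.1 0; 0 0 0 0 6; 0 0 0 0 6; 0 0 0 0 6; 0 0 0 0 6; 0 0 0 0 6")

```text
t: 12.93
eef_pos: [541.3, -27.7, 121.7]
ee_rot: [0.832, 0.555, 0.001, 0.002]
contact_force: [-4.1, 1.2, 22.9]
width: 0.291
finger_force: 62.8
```

Emit:
move_arm(steps="0 0 0 0 6; 0 0 0 0 6; 0 0 0 0 6; 0 0 0 0 6; 0 0 0 0 6; 0 0 0 0 6; 0 0 0 0 6; 0 0 0 0 6; 0 0 0 0 0; 0 0 0 0 0")

```text
t: 13.77
eef_pos: [541.2, -26.8, 121.6]
ee_rot: [0.985, 0.17, 0.002, 0.0]
contact_force: [-5.2, 3.5, 23.6]
width: 0.29
finger_force: 63.0
```

```bash
python3 - <<'E'
from h import *
P=pose(); s=sense(); print(P,s["contact_force"],s["ft_torque"],np.degrees(s["qpos"]).round(1))
E
```

```text
(array([541.24283777, -26.77945848, 121.63622517,  19.62589918]), np.float64(0.22168762884587334)) [-5.23071864  3.51198511 23.55762091] [ 1.19735792  1.40297146 -0.32549045] [-1.670e+01 -4.400e+00 -1.410e+01  8.010e+01  1.000e-01  1.437e+02]
```

Now at yaw 19.6. Adding a little turn to make sure of the stop.

Emit:
move_arm(steps="0 0 0 0 2; 0 0 0 0 1; 0 0 0 0 0; 0 0 0 0 0; 0 0 0 0 0; 0 0 0 0 0")

```text
t: 14.27
eef_pos: [541.2, -26.3, 121.6]
ee_rot: [0.989, 0.146, 0.002, -0.0]
contact_force: [-5.0, 5.3, 23.4]
width: 0.287
finger_force: 63.1
```

```bash
python3 - <<'E'
from h import *
P=pose(); s=sense(); print(P,s["contact_force"],s["ft_torque"],s["finger_force"])
c,W=snap("wrist"); save("w4.png",c["img"])
m=(W[...,2]>156)&(W[...,2]<168)
n,l,st,ce=cv2.connectedComponentsWithStats(m.astype(np.uint8))
for i in range(1,n):
    if st[i,4]>300:
        p=W[l==i]; print(st[i],p.mean(0),np.median(p[:,2]),cv2.minAreaRect(p[:,:2].astype(np.float32)))
m=(W[...,2]>82)&(W[...,2]<92)&(np.hypot(W[...,0]-540,W[...,1]+27)<45)
print(np.histogram(W[m][:,2],bins=np.arange(82,93)))
E
```

```text
(array([541.21817065, -26.34380643, 121.63006279,  16.73294655]), np.float64(0.22511186661628435)) [-5.03706408  5.33301083 23.39249771] [1.54650068 1.37555905 0.30794782] 63.06324362754822
[ 254  260  133  107 7450] [544.31930882 -26.01487472 160.27512951] 159.96932797331226 ((543.6430053710938, -28.656490325927734), (53.52313232421875, 47.30291748046875), 41.58771514892578)
(array([ 269, 1148,  903,  104,   21,   80,  371,  320,   34,    0]), array([82, 83, 84, 85, 86, 87, 88, 89, 90, 91, 92]))
```

View pics/w4.png

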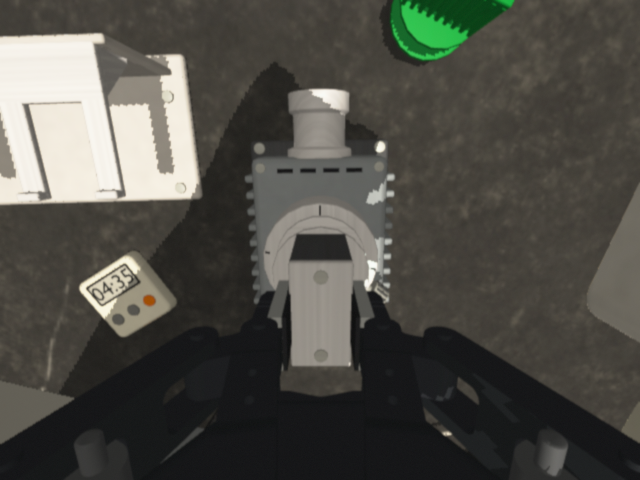

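The wrist view shows the lamp head at (320,300) lined up with the long mark at (320,210) and with the lens tube. The flange top sits 5 mm above the rim, which is its own thickness, so it is flush. Push is about 23 N and the grip 63 N. Handing in.

```bash
python3 -c "
from plant import finish_job
print(finish_job())"
```

```text
the job is handed in; nothing more can be done
None
```

The LED lamp module is in the lamphouse, flush on the collar and turned to line up with its locked direction, still gripped and held down with about 23 N; the job was handed in after about 14 s, and no verdict came back.

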